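Clip the counting slide down, expose it, and swing the clip clear

TASK

Photograph the glass counting slide on the low grey imager: swing the spring clip round its screw onto the slide's edge until you feel it grip firmly (about 10 newtons, well short of cracking the glass), let go of it, and press the release button fully down. Then let the button up and swing the clip right off the slide again, leaving the slide lying in its nest and everything else on the bench as it was.

Things in the scene. Friction and masses are not known exactly. Their poses are not given: they have to be found in the camera images.
- imager: low grey housing, 230 x 250 x 60 mm (its x, y, z), fixed to the bench; origin at the centre of its underside, its flat bare-metal deck 60 mm higher. In the middle of the deck the slide lies in a nest of 4 mm high stops.
- slide_mid (a point): centre of the loose glass counting slide, 76 x 44 x 9 mm, lying on the deck with its axes parallel to the imager's (long side along x) and about 1.5 mm of play in the nest. Glass: do not touch it with the hand; a contact force of 20 N from the clip cracks it.
- clip_axis (a point): point on the vertical pivot axis of the spring clip, at deck height (imager x +63, y +22 mm). The clip: a screw-topped boss 20 mm across; a flat level steel arm; on the arm, 60 mm from the axis, an upright round handle, 12 mm across, its free part 49 mm tall with its centre 54 mm above the deck (3 mm either way), 25 mm above the arm's top. It swings in a level arc and nothing near it is higher.
- slide_edge (a point): where the clip bears: top of the slide's +y edge, 9 mm above the deck. A leaf spring under the arm carries a 44 mm wide upturned toe that reaches ahead of the arm in the sense of falling angle; its 1 in 4 slope rides up this edge, gripping harder (about 2 N per mm swung) the farther it goes. The leaf's height varies unseen: first touch comes between 0.36 and 0.02 rad, 10 N about 0.08 later.
- clip (a joint): swing angle of the clip, rad, -0.25 to 1.3: at 0 its arm points along the imager's -x, above the slide's +y edge; at 1.57 it would point along +y. Above 0.46 no part is over the slide. The pivot is stiff, so the clip stays put: a free swing takes 5 N at the handle, either way. Swinging on, the sideways push at the handle is 5 N plus about the grip: a steady 15 N leaves a grip of 8 to 12 N.
- shutter (a joint): travel of the round release button, m: 0 up, 0.006 fully down; spring return, fully down takes 5 N.
- shutter_top (a point): centre of the top of the release button, 28 mm across, pressed straight down; it stands on a small round grey base fixed to the bench, beside the imager on one side or the other.
- shutter_base: the button's round base, origin at the centre of its underside.
- wash_bottle: bystander: white bottle, 66 mm across, 170 mm tall; origin under its centre.
- jar: bystander: amber jar, 56 mm across, 70 mm tall; origin under its centre.
- dish: bystander: clear shallow dish, 90 mm across, 16 mm high; origin under its centre.
- slide_box: bystander: open blue slide box, 100 x 80 x 35 mm; origin under its centre.
- driver: bystander: screwdriver lying down, 160 mm long; origin within it.
- funnel_cup: bystander: clear funnel, 68 mm across, 90 mm tall; origin under its centre.
- forceps: bystander: steel forceps lying down, 120 mm long; origin at the middle.
Mind the look-alikes: they are no part of the job. Of the things that look like the shutter_base, take the one that is nearest to the robot's base at the start.

How it is judged:
On the way, in this order (a step that is already met when the one before it is completed fails the run):
1. the clip, let go, grips the slide with 7 to 13 N (contact force between clip and slide between 7 and 13 N and contact force between each of the arm, the fingers and clip below 0.2 N), for 0.3 s.
2. the button is pressed fully down while the clip still grips (value of joint shutter above 0.005 m and contact force between clip and slide above 5 N), for 0.1 s.
At the end, for the whole second after the job is handed in: The clip stands clear of the slide (swing angle above 0.46 rad), the button is up, and the slide lies flat in its nest (centre within 5 mm of the imager's, turned less than 0.12 rad) (value of joint clip above 0.46 rad and value of joint shutter below 0.001 m and horizontal distance between slide_mid and imager below 0.005 m and angle between the x axis of slide_mid and the x axis of imager, either way round below 0.12 rad and z of slide_mid in the frame of imager between 0.0625 and 0.0665 m); the robot touches nothing.
It fails at once if the glass is cracked: the clip bears on the slide with more than 20 N (contact force between clip and slide above 20 N).
It fails at once if the hand presses on the glass (contact force between any of the fingers, the arm and slide above 2 N).
It fails at once if a bystander is moved by more than 30 mm (distance of any of wash_bottle, jar, dish, slide_box, driver, funnel_cup, forceps from where it was at the start of the episode above 0.03 m).
It also fails if it takes over 72 s, if anything falls off the work surface, if the arm or the gripper's body presses on something with over 40 N, if the wrist force passes 120 N, or if a joint passes its speed limit or range.

ROBOT

A 6-joint arm with a two-finger parallel gripper is mounted at the origin on the work surface. World frame = base frame: x ahead of the robot, y to its left, z up, the work surface at z = 0. Lengths are in m, angles in rad, forces in N, time in s.
With the tool pointing down it reaches from about 0.375 to 0.975 m from the base axis. Payload 3.8 kg.
Tool frame: the origin (TCP) lies midway between the tips of the shut fingers; the grasp point (between the pads) lies 19 mm behind it; x points along the fingers, z is the direction in which the jaws open and shut, and the axes are right-handed (so a half turn about x gives the same grasp; the last joint's range is limited). The gripper opens to 85 mm and grips with 20 to 120 N. Pads are 22 mm wide; open, the fingers measure 114 mm over their backs; the gripper's body (76 mm by 85 mm) begins 54 mm behind the grasp point. The pads swing forward as they close: fully open they stand 13 mm farther back than shut.
Start: joints at [-1.221, 0.264, 1.604, -0, 1.274, -0.037], TCP at [0.255, -0.625, 0.231] pointing down, gripper open.
Joint ranges: [-2.63, 2.63], [-0.94, 2.18], [0.31, 2.57], [-1.31, 4.45], [0, 2.66], [-2.55, 2.55]. Speed limits (rad/s): [2.57, 2.57, 3.14, 3.14, 3.14, 3.14].

INTERFACE

Orientations are given as a rotation vector (axis times angle).
In Python, from workcell import * gives the robot as it stands. The module is installed in compiled form; this text tells all that it offers.
- The arm moves only by the tool carry_out, never from a script. Its arguments are lists of equal length, an entry for each row: "offset": the shift along the tool's x, y, z in cm, a list of three; "delta_rot": the turn, a rotation vector about the tool's x, y, z in degrees, a list of three. A call has exactly 5 rows; each row shifts and turns the commanded pose from where the row before left it, along the tool's axes as they then stand; what a row does not reach is not made up. A row lasts 1/12 s, in which the tool goes at most 41.7 mm and 7.16 degrees, less where a joint would pass 70% of its speed; a pose out of reach is approached as far as the arm can. A call is refused whole if a number of a shift passes 4.17 or a number of a turn 7.16, either way. A call with a gripper value outside its range is refused whole. "fingers" is the opening, from -1 (shut) to 1 (fully open), set as the call begins (left out, the last holds). The fingers move at their own pace and stop on an object; "newtons" is the grip in N (left out, the last holds). Time passes only in rows, so rows that do not move let the fingers close, or fill a call up. It gives the time, the measured TCP pose, the force and the opening at its end, in the units of the state.
- read_state(): the state, without advancing time (a new reading comes with each control period).
- read_camera(name): name is "scene" or "top"; returns (picture, depth): 384x512x3 uint8, red, green, blue; 384x512 float32, m along the optical axis (not along the pixel's ray), 0 where there is no reading.
- get_calibration(name): a dict with "fx", "fy", "cx", "cy" (pixels), "R" (3x3) and "t" (3): a world point X has camera coordinates R X + t. Camera axes: x right, y down, z forward; pixel columns grow to the right and rows downward; lengths in m; the calibration is good to about 2 mm. A picture is of the moment at which its call begins. get_calibration takes no time and is no camera call.
- finish_job(): hands the job in, once; it reports no verdict.
The state is a dict: "time": time; "q": joint angles; "joint_vel": joint speeds; "joint_torque": joint torques, N m; "tool_pos": TCP position; "tcp_rot": TCP orientation; "wrist_force": force on the tool from outside, world axes, zero at the start; "torque": the same for the moment, N m; "width": opening from 0.0 (shut) to 1.0 (fully open).
Only numpy, scipy, OpenCV 4.12 (cv2) and the standard library are available. Lean on these libraries where they do the work, as an engineer would, in place of code of your own. Each camera call takes 0.05 s, during which the arm holds its last target. There are 200 camera calls.

## Working session

There is one attempt and no reset: what is moved stays moved. The work goes in short steps, Python scripts to look and compute and a tool call to move; the robot and the scene stay as the last step left them, time stands still between calls to the robot, and variables do not carry over. Pictures are saved under pics/ and viewed, about 8 in all and at most 12, crops included, and the job is handed in when it is done.

Besides the shell and the picture viewer there is one more tool, called after "Request:" as name(argument=value, ...) on one line, values as JSON. carry_out: Moves the arm, as the interface text tells. Its arguments: {"type":"object","properties":{"offset":{"type":"array"},"delta_rot":{"type":"array"},"fingers":{"type":"number"},"newtons":{"type":"number"}},"required":["offset","delta_rot"]}

```bash
mkdir -p pics
cat > h.py <<'E'
from workcell import *
import numpy as np, cv2
def cloud(name):
    p,d=read_camera(name); c=get_calibration(name)
    v,u=np.mgrid[0:d.shape[0],0:d.shape[1]]
    X=np.stack([(u-c['cx'])/c['fx']*d,(v-c['cy'])/c['fy']*d,d],-1)
    W=(X-c['t'])@np.array(c['R'])
    return p,d,W
E
python3 - <<'E'
from h import *
for n in("scene","top"):
    p,d,W=cloud(n); np.savez(''+n,p=p,d=d,W=W)
    cv2.imwrite(f'pics/{n}0.png',p[...,::-1]); c=get_calibration(n); print(n,c['fx'],-np.array(c['R']).T@c['t'])
s=read_state();print(s)
E
```

```text
scene 373.41843419148836 [0.89519259 0.62033282 0.62856805]
top 414.78615951212595 [0.50319508 0.01376845 1.02718354]
{'time': 0.1, 'q': array([-1.22089668e+00,  2.64711832e-01,  1.60525060e+00,  2.85617966e-05,
        1.27371072e+00, -3.68615577e-02]), 'joint_vel': array([-0.00130605, -0.00084736, -0.00351363,  0.00030796,  0.00026451,
       -0.00034014]), 'joint_torque': array([ 5.68306746e-05, -5.16706467e+01, -3.68589306e+01, -9.13040481e-05,
        6.28424110e-03,  1.33038651e-05]), 'tool_pos': array([ 0.25440518, -0.62449922,  0.2300565 ]), 'tcp_rot': array([ 0.92101517,  1.36941071, -0.91896115]), 'wrist_force': array([ 0.40676241, -0.1936937 , -1.19362571]), 'torque': array([ 0.02220607, -0.00986263,  0.00123276]), 'width': 1.0030949278229315}
```

View pics/top0.png

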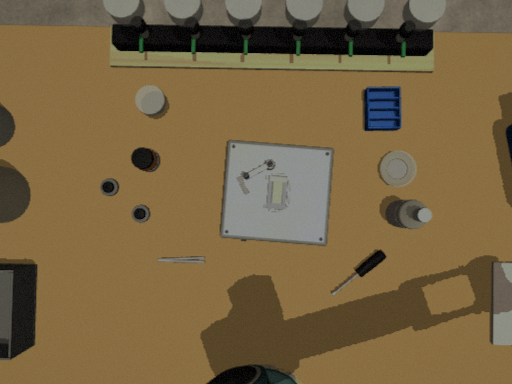

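View pics/scene0.png

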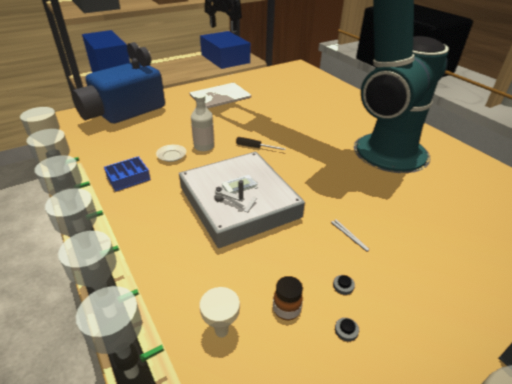

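Run:
```python
from h import *
z=np.load('top.npz');p,d,W=z['p'],z['d'],z['W']
a=cv2.resize(p[130:255,210:345],None,fx=4,fy=4,interpolation=cv2.INTER_CUBIC)[:500]
b=cv2.resize(p[170:230,90:160],None,fx=3.6,fy=3.6,interpolation=cv2.INTER_CUBIC)
im=np.zeros((500,800,3),np.uint8);im[:a.shape[0],:a.shape[1]]=a;im[:b.shape[0],545:545+b.shape[1]]=b
cv2.imwrite('pics/crop.png',im[...,::-1])
for u,v in [(110,187),(141,213),(246,175),(270,163),(278,190),(230,143),(332,150),(326,243),(222,236),(258,169),(180,260),(144,158)]:
    print(u,v,W[v,u].round(4))
m=(abs(W[...,2]-.06)<.004)&(abs(W[...,0]-.5)<.25)&(abs(W[...,1])<.2)
v,u=np.nonzero(m);r=cv2.minAreaRect(W[m][:,:2].astype(np.float32));print(r,m.sum())
for (u,v) in [(110,187),(141,213)]:
    w=W[v-12:v+13,u-12:u+13].reshape(-1,3); w=w[w[:,2]>.012];
    for lo in(.012,.02,.025,.03,.035): 
        q=w[w[:,2]>lo]; print(lo,len(q),q.mean(0).round(4) if len(q) else '',np.ptp(q,0).round(4) if len(q) else '')
w=W[130:255,210:345].reshape(-1,3)
for lo,hi in((.075,.085),(.085,.095),(.095,.105),(.105,.13),(.13,.15)):
    q=w[(w[:,2]>lo)&(w[:,2]<hi)]; print(lo,len(q),q.mean(0).round(4) if len(q) else '', q.min(0) if len(q) else '',q.max(0) if len(q) else '')
```

```text
110 187 [0.5421 0.386  0.0202]
141 213 [0.4803 0.3093 0.0178]
246 175 [0.5689 0.0502 0.1388]
270 163 [ 0.6004 -0.0015  0.0942]
278 190 [ 0.5408 -0.0216  0.0682]
230 143 [0.6496 0.0927 0.0565]
332 150 [ 0.6369 -0.1459  0.0614]
326 243 [ 0.4151 -0.1447  0.0017]
222 236 [0.4314 0.1065 0.0596]
258 169 [0.587  0.0254 0.0859]
180 260 [0.3668 0.2133 0.0081]
144 158 [0.609  0.2905 0.0697]
((0.5365473031997681, -0.017718330025672913), (0.24962790310382843, 0.229374498128891), 86.528076171875) 9070
0.012 144 [0.5435 0.389  0.0256] [0.0612 0.3971 1.0151]
0.02 70 [0.543  0.3876 0.0362] [0.0535 0.3912 1.0072]
0.025 2 [0.5249 0.2051 0.5262] [0.0433 0.3827 1.002 ]
0.03 1 [0.5032 0.0138 1.0272] [0. 0. 0.]
0.035 1 [0.5032 0.0138 1.0272] [0. 0. 0.]
0.012 147 [0.4802 0.3099 0.0322] [0.0426 0.3218 1.0151]
0.02 67 [0.4814 0.3053 0.0522] [0.0352 0.3133 1.0071]
0.025 4 [0.4935 0.1647 0.5264] [0.0229 0.3029 1.0021]
0.03 2 [0.5032 0.0138 1.0272] [0. 0. 0.]
0.035 2 [0.5032 0.0138 1.0272] [0. 0. 0.]
0.075 72 [0.5857 0.0246 0.0835] [ 0.56389434 -0.00857009  0.07509215] [0.61039037 0.0546279  0.08498143]
0.085 99 [0.5925 0.0147 0.0881] [ 0.5654855  -0.00841651  0.08506663] [0.60809871 0.05441649 0.09418651]
0.095 1 [0.5738 0.0472 0.1043] [0.57380872 0.04724814 0.10434922] [0.57380872 0.04724814 0.10434922]
0.105 6 [0.5676 0.0511 0.1166] [0.56560343 0.04669047 0.10802897] [0.57052938 0.05750611 0.12497327]
0.13 23 [0.5709 0.0524 0.1343] [0.56514264 0.04823355 0.13103622] [0.57572266 0.05704984 0.13880161]
```

View pics/crop.png

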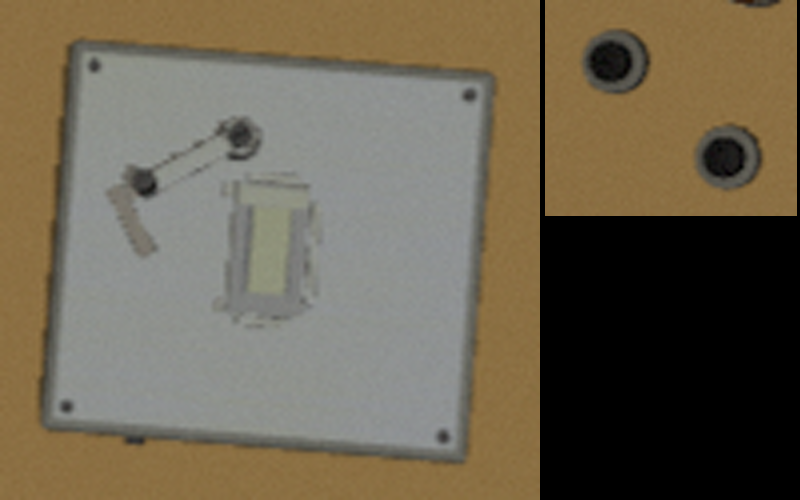

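```bash
cat >> h.py <<'E'
from scipy.spatial.transform import Rotation as Ro
YAW=np.radians(-3.47); AX=np.array([.6006,-.0001])
def clip_pt(phi,r=.06):
    d=np.array([-np.cos(phi),np.sin(phi)]);c,s=np.cos(YAW),np.sin(YAW)
    return AX+r*np.array([[c,-s],[s,c]])@d
def tang(phi): return np.pi/2-phi+YAW   # world yaw of rising-angle tangent
def pose():
    s=read_state();R=Ro.from_rotvec(s['tcp_rot']).as_matrix();return s,np.array(s['tool_pos']),R
def plan(target,yaw=None,sgn=1):
    """tool-frame offset cm (before turning) and turn about tool x in deg so that sgn*z has world yaw"""
    s,p,R=pose();o=R.T@(np.array(target)-p)*100
    z=R[:,2];cur=np.arctan2(z[1],z[0])
    a=0
    if yaw is not None:
        a=-np.degrees(np.angle(np.exp(1j*(yaw-cur)))) # tool x is down
        if sgn<0:a=-np.degrees(np.angle(np.exp(1j*(yaw+np.pi-cur))))
    print('t',round(s['time'],2),'p',p.round(4),'F',np.array(s['wrist_force']).round(1),'q6',round(s['q'][5],2),'jawyaw',round(np.degrees(cur),1),'w',round(s['width'],2)); print('offset cm',o.round(2),'turn',round(a,1))
E
python3 - <<'E'
from h import *
s,p,R=pose();print(R.round(3))
h=clip_pt(.98);print(h,np.degrees(tang(.98)))
plan([.571,.052,.23],tang(.98));plan([.571,.052,.23],tang(.98),-1)
E
```

```text
[[-0.001  0.926  0.377]
 [ 0.002  0.377 -0.926]
 [-1.     0.    -0.002]]
[0.57025592 0.05166134] 30.380136077179323
t 0.1 p [ 0.2544 -0.6245  0.2301] F [ 0.4 -0.2 -1.2] q6 -0.04 jawyaw -67.8 w 1.0
offset cm [  0.12  54.84 -50.71] turn -98.2
t 0.1 p [ 0.2544 -0.6245  0.2301] F [ 0.4 -0.2 -1.2] q6 -0.04 jawyaw -67.8 w 1.0
offset cm [  0.12  54.84 -50.71] turn 81.8
```

Request:
carry_out(offset=[[0,2.74,-2.54],[0,2.74,-2.54],[0,2.74,-2.54],[0,2.74,-2.54],[0,2.74,-2.54]], delta_rot=[[0,0,0],[0,0,0],[0,0,0],[0,0,0],[0,0,0]])

```text
time: 0.52
tool_pos: [0.3337, -0.454, 0.2305]
tcp_rot: [0.921, 1.368, -0.92]
wrist_force: [0.4, -0.2, 0.0]
width: 0.999
```

Request:
carry_out(offset=[[0,2.74,-2.54],[0,2.74,-2.54],[0,2.74,-2.54],[0,2.74,-2.54],[0,2.74,-2.54]], delta_rot=[[0,0,0],[0,0,0],[0,0,0],[0,0,0],[0,0,0]])

```text
time: 0.93
tool_pos: [0.4126, -0.2846, 0.2309]
tcp_rot: [0.92, 1.368, -0.92]
wrist_force: [0.9, 0.1, 1.4]
width: 1.0
```

Request:
carry_out(offset=[[0,2.74,-2.54],[0,2.74,-2.54],[0,2.74,-2.54],[0,2.74,-2.54],[0,2.74,-2.54]], delta_rot=[[0,0,0],[0,0,0],[0,0,0],[0,0,0],[0,0,0]])

```text
time: 1.35
tool_pos: [0.4916, -0.1154, 0.231]
tcp_rot: [0.92, 1.368, -0.92]
wrist_force: [0.9, -0.9, -0.4]
width: 0.997
```

Request:
carry_out(offset=[[0,2.74,-2.54],[0,2.74,-2.54],[0,2.74,-2.54],[0,2.74,-2.54],[0,2.74,-2.54]], delta_rot=[[0,0,0],[0,0,0],[0,0,0],[0,0,0],[0,0,0]])

```text
time: 1.77
tool_pos: [0.5706, 0.0539, 0.2308]
tcp_rot: [0.919, 1.368, -0.92]
wrist_force: [0.7, 0.2, 0.3]
width: 1.0
```

Request:
carry_out(offset=[[0,0,0],[0,0,0],[0,0,0],[0,0,0],[0,0,0]], delta_rot=[[-7,0,0],[-7,0,0],[-7,0,0],[-7,0,0],[-7,0,0]], fingers=-0.06)

```text
time: 2.18
tool_pos: [0.5701, 0.0523, 0.2305]
tcp_rot: [0.444, 1.526, -0.444]
wrist_force: [0.0, -0.3, -0.3]
width: 0.473
```

Request:
carry_out(offset=[[0,0,0],[0,0,0],[0,0,0],[0,0,0],[0,0,0]], delta_rot=[[-7,0,0],[-7,0,0],[-7,0,0],[-7,0,0],[-7,0,0]])

```text
time: 2.6
tool_pos: [0.5701, 0.052, 0.2307]
tcp_rot: [-0.034, 1.572, 0.034]
wrist_force: [0.1, -0.1, -0.4]
width: 0.469
```

Request:
carry_out(offset=[[0,0,0],[0,0,0],[0,0,0],[0,0,0],[0,0,0]], delta_rot=[[-7,0,0],[-7,0,0],[-7,0,0],[-7,0,0],[0,0,0]])

```text
time: 3.02
tool_pos: [0.5701, 0.0521, 0.2307]
tcp_rot: [-0.415, 1.532, 0.415]
wrist_force: [-0.4, -0.2, 0.1]
width: 0.472
```

Run:
```python
from h import *
plan([.571,.052,.1],tang(.98));s,p,R=pose();print(R.round(3))
```

```text
t 3.02 p [0.5701 0.0521 0.2307] F [-0.4 -0.2  0.1] q6 -0.48 jawyaw 30.3 w 0.47
offset cm [13.07 -0.06  0.09] turn -0.0
[[-0.001 -0.505  0.863]
 [-0.     0.863  0.505]
 [-1.     0.001 -0.001]]
```

Request:
carry_out(offset=[[2.6,0,0],[2.6,0,0],[2.6,0,0],[2.6,0,0],[2.6,0,0]], delta_rot=[[0,0,0],[0,0,0],[0,0,0],[0,0,0],[0,0,0]])

```text
time: 3.43
tool_pos: [0.5702, 0.0521, 0.1]
tcp_rot: [-0.409, 1.532, 0.41]
wrist_force: [0.5, 0.7, 0.1]
width: 0.473
```

Request:
carry_out(offset=[[0,0,-0.24],[0,0,-0.24],[0,0,-0.24],[0,0,-0.24],[0,0,-0.24]], delta_rot=[[0,0,0],[0,0,0],[0,0,0],[0,0,0],[0,0,0]])

```text
time: 3.85
tool_pos: [0.5616, 0.0459, 0.1036]
tcp_rot: [-0.413, 1.527, 0.411]
wrist_force: [-0.3, 0.6, 0.1]
width: 0.475
```

Request:
carry_out(offset=[[0,-0.06,-0.24],[0,-0.06,-0.24],[0,-0.06,-0.24],[0,-0.06,-0.24],[0,-0.06,-0.24]], delta_rot=[[-2.3,0,0],[-2.3,0,0],[-2.3,0,0],[-2.3,0,0],[-2.3,0,0]])

```text
time: 4.27
tool_pos: [0.5541, 0.0376, 0.1033]
tcp_rot: [-0.569, 1.489, 0.569]
wrist_force: [2.8, 4.4, -1.3]
width: 0.473
```

```bash
cat >> h.py <<'E'
def rep():
    s,p,R=pose();f=R.T@np.array(s['wrist_force'])
    z=R[:,2];cur=np.arctan2(z[1],z[0])
    hnd=p[:2]+R[:2,2]*(s['width']*.0425-.006) # handle centre if touching the +z pad
    c,sn=np.cos(YAW),np.sin(YAW);d=np.array([[c,sn],[-sn,c]])@(hnd-AX)
    print('t',round(s['time'],2),'p',p.round(4),'Ftool',f.round(1),'jaw phi',round(np.pi/2+YAW-cur,3),'handle phi',round(np.arctan2(d[1],-d[0]),3),'r',round(np.hypot(*d),4),'w',round(s['width'],3))
E
python3 -c "
from h import *
rep()"
```

```text
t 4.27 p [0.5541 0.0376 0.1033] Ftool [1.3 1.4 5. ] jaw phi 0.782 handle phi 0.859 r 0.0593 w 0.473
```

Request:
carry_out(offset=[[0,-0.06,-0.24],[0,-0.06,-0.24],[0,-0.06,-0.24],[0,-0.06,-0.24],[0,-0.06,-0.24]], delta_rot=[[-2.3,0,0],[-2.3,0,0],[-2.3,0,0],[-2.3,0,0],[-2.3,0,0]])

```text
time: 4.68
tool_pos: [0.5474, 0.0274, 0.1033]
tcp_rot: [-0.724, 1.441, 0.725]
wrist_force: [0.9, 6.7, 0.7]
width: 0.47
```

Request:
carry_out(offset=[[0,-0.06,-0.24],[0,-0.06,-0.24],[0,-0.06,-0.24],[0,-0.06,-0.24],[0,-0.06,-0.24]], delta_rot=[[-2.0,0,0],[-2.0,0,0],[-2.0,0,0],[-2.0,0,0],[-2.0,0,0]])

```text
time: 5.1
tool_pos: [0.5427, 0.016, 0.1032]
tcp_rot: [-0.857, 1.391, 0.859]
wrist_force: [-0.4, 6.2, 1.3]
width: 0.466
```

```bash
python3 -c "
from h import *
rep()"
```

```text
t 5.1 p [0.5427 0.016  0.1032] Ftool [-1.2  3.2  5.4] jaw phi 0.407 handle phi 0.442 r 0.059 w 0.466
```

Request:
carry_out(offset=[[0,-0.02,-0.1],[0,-0.02,-0.1],[0,-0.02,-0.1],[0,-0.02,-0.1],[0,-0.02,-0.1]], delta_rot=[[-1.0,0,0],[-1.0,0,0],[-1.0,0,0],[-1.0,0,0],[-1.0,0,0]])

```text
time: 5.52
tool_pos: [0.5415, 0.0109, 0.1032]
tcp_rot: [-0.923, 1.362, 0.924]
wrist_force: [-1.0, 6.1, 1.8]
width: 0.469
```

```bash
python3 -c "
from h import *
rep()"
```

```text
t 5.52 p [0.5415 0.0109 0.1032] Ftool [-1.8  3.2  5.3] jaw phi 0.321 handle phi 0.356 r 0.059 w 0.469
```

Request:
carry_out(offset=[[0,-0.01,-0.06],[0,-0.01,-0.06],[0,-0.01,-0.06],[0,-0.01,-0.06],[0,-0.01,-0.06]], delta_rot=[[-0.6,0,0],[-0.6,0,0],[-0.6,0,0],[-0.6,0,0],[-0.6,0,0]])

```text
time: 5.93
tool_pos: [0.541, 0.0078, 0.1032]
tcp_rot: [-0.963, 1.343, 0.963]
wrist_force: [-0.7, 5.4, 2.0]
width: 0.47
```

```bash
python3 -c "
from h import *
rep()"
```

```text
t 5.93 p [0.541  0.0078 0.1032] Ftool [-2.   2.4  4.9] jaw phi 0.269 handle phi 0.305 r 0.059 w 0.47
```

Request:
carry_out(offset=[[0,-0.01,-0.06],[0,-0.01,-0.06],[0,-0.01,-0.06],[0,-0.01,-0.06],[0,-0.01,-0.06]], delta_rot=[[-0.6,0,0],[-0.6,0,0],[-0.6,0,0],[-0.6,0,0],[-0.6,0,0]])

```text
time: 6.35
tool_pos: [0.5409, 0.0052, 0.1032]
tcp_rot: [-1.002, 1.323, 1.002]
wrist_force: [0.9, 7.2, 1.1]
width: 0.468
```

```bash
python3 -c "
from h import *
rep()"
```

```text
t 6.35 p [0.5409 0.0052 0.1032] Ftool [-1.1  1.1  7.2] jaw phi 0.217 handle phi 0.261 r 0.0589 w 0.468
```

Request:
carry_out(offset=[[0,-0.01,-0.06],[0,-0.01,-0.06],[0,-0.01,-0.06],[0,-0.01,-0.06],[0,-0.01,-0.06]], delta_rot=[[-0.6,0,0],[-0.6,0,0],[-0.6,0,0],[-0.6,0,0],[-0.6,0,0]])

```text
time: 6.77
tool_pos: [0.5411, 0.003, 0.1033]
tcp_rot: [-1.04, 1.3, 1.041]
wrist_force: [2.0, 11.3, -0.5]
width: 0.468
```

```bash
python3 -c "
from h import *
rep()"
```

```text
t 6.77 p [0.5411 0.003  0.1033] Ftool [ 0.5  0.6 11.4] jaw phi 0.165 handle phi 0.227 r 0.0588 w 0.468
```

Request:
carry_out(offset=[[0,0,-0.06],[0,0,-0.06],[0,0,-0.06],[0,0,0],[0,0,0]], delta_rot=[[0,0,0],[0,0,0],[0,0,0],[0,0,0],[0,0,0]])

```text
time: 7.18
tool_pos: [0.5408, 0.002, 0.1033]
tcp_rot: [-1.039, 1.3, 1.041]
wrist_force: [1.4, 12.8, -0.8]
width: 0.473
```

```bash
python3 -c "
from h import *
rep()"
```

```text
t 7.18 p [0.5408 0.002  0.1033] Ftool [ 0.8  1.5 12.8] jaw phi 0.165 handle phi 0.213 r 0.0588 w 0.473
```

Request:
carry_out(offset=[[0,0,-0.08],[0,0,-0.08],[0,0,-0.08],[0,0,0],[0,0,0]], delta_rot=[[0,0,0],[0,0,0],[0,0,0],[0,0,0],[0,0,0]])

```text
time: 7.6
tool_pos: [0.5403, 0.0007, 0.1034]
tcp_rot: [-1.037, 1.299, 1.042]
wrist_force: [2.0, 17.0, -0.7]
width: 0.475
```

```bash
python3 -c "
from h import *
rep()
read_camera('top');rep();read_camera('top');rep()"
```

```text
t 7.6 p [0.5403 0.0007 0.1034] Ftool [ 0.8  1.9 17. ] jaw phi 0.166 handle phi 0.19 r 0.0589 w 0.475
t 7.65 p [0.5403 0.0007 0.1034] Ftool [ 0.3  1.4 17.1] jaw phi 0.166 handle phi 0.189 r 0.0589 w 0.474
t 7.7 p [0.5403 0.0007 0.1033] Ftool [ 0.3  1.8 17.1] jaw phi 0.165 handle phi 0.187 r 0.0589 w 0.47
```

Request:
carry_out(offset=[[0,0,0.4],[0,0,0.5],[0,0,0.4],[0,0,0.4],[0,0,0]], delta_rot=[[0,0,0],[0,0,0],[0,0,0],[0,0,0],[0,0,0]])

```text
time: 8.12
tool_pos: [0.5426, 0.0132, 0.1017]
tcp_rot: [-1.043, 1.306, 1.042]
wrist_force: [0.2, -0.6, -0.5]
width: 0.465
```

```bash
python3 -c "
from h import *
rep()"
```

```text
t 8.12 p [0.5426 0.0132 0.1017] Ftool [ 0.5 -0.3 -0.5] jaw phi 0.163 handle phi 0.392 r 0.0611 w 0.465
```

Request:
carry_out(offset=[[0,0,0],[0,0,0],[0,0,0],[0,0,0],[0,0,0]], delta_rot=[[0,0,0],[0,0,0],[0,0,0],[0,0,0],[0,0,0]])

```text
time: 8.53
tool_pos: [0.5422, 0.0126, 0.1012]
tcp_rot: [-1.042, 1.307, 1.042]
wrist_force: [-0.9, 0.4, 0.2]
width: 0.472
```

Request:
carry_out(offset=[[-1,0,0],[-2,0,0],[-3,0,0],[-3,0,0],[-3,0,0]], delta_rot=[[0,0,0],[0,0,0],[0,0,0],[0,0,0],[0,0,0]])

```text
time: 8.95
tool_pos: [0.5419, 0.0127, 0.2231]
tcp_rot: [-1.042, 1.307, 1.043]
wrist_force: [1.5, 0.5, 0.3]
width: 0.472
```

Run:
```python
from h import *
rep();z=np.load('top.npz')
p,W=z['p'],z['W']
g=cv2.cvtColor(p,cv2.COLOR_RGB2GRAY)
m=(g[200:226,128:155]<45)
w=W[200:226,128:155][m];w=w[w[:,2]<.05];print(len(w),np.median(w,0),w[:,2].min(),w[:,2].max(),(w[:,:2].max(0)+w[:,:2].min(0))/2,np.ptp(w,0))
r=W[200:226,128:155].reshape(-1,3);r=r[(r[:,2]>.006)&(r[:,2]<.05)];print('base',(r.max(0)+r.min(0))/2,np.ptp(r,0))
z=np.load('scene.npz');W=z['W'];r=W.reshape(-1,3);r=r[np.hypot(r[:,0]-.48,r[:,1]-.31)<.009];print('scene',len(r),np.median(r,0),np.percentile(r[:,2],[10,50,90]))
plan([.4803,.3098,.10])
```

```text
t 8.95 p [0.5419 0.0127 0.2231] Ftool [-0.3 -1.3  0.8] jaw phi 0.164 handle phi 0.385 r 0.0616 w 0.472
97 [0.48016948 0.31257671 0.02077201] 0.00993819564822768 0.025981986188727282 [0.48013332 0.31332642] [0.02440047 0.0245229  0.01604379]
base [0.48000005 0.31462718 0.01617128] [0.03964619 0.04249452 0.01962142]
scene 45 [0.4800184  0.3110074  0.02136556] [0.02004171 0.02136556 0.02258313]
t 8.95 p [0.5419 0.0127 0.2231] F [1.5 0.5 0.3] q6 -1.37 jawyaw 77.2 w 0.47
offset cm [12.31 12.61 27.59] turn 0
```

Request:
carry_out(offset=[[0,1.27,2.78],[0,1.27,2.78],[0,1.27,2.78],[0,1.27,2.78],[0,1.27,2.78]], delta_rot=[[0,0,0],[0,0,0],[0,0,0],[0,0,0],[0,0,0]], fingers=-1, newtons=30)

```text
time: 9.37
tool_pos: [0.511, 0.1636, 0.2224]
tcp_rot: [-1.042, 1.306, 1.042]
wrist_force: [0.7, 0.6, -1.0]
width: 0.003
```

Request:
carry_out(offset=[[0,1.27,2.78],[0,1.27,2.78],[0,1.27,2.78],[0,1.27,2.78],[0,1.27,2.78]], delta_rot=[[0,0,0],[0,0,0],[0,0,0],[0,0,0],[0,0,0]])

```text
time: 9.78
tool_pos: [0.4798, 0.3135, 0.2223]
tcp_rot: [-1.043, 1.306, 1.042]
wrist_force: [0.6, -0.0, -0.4]
width: -0.001
```

Run:
```python
from h import *
plan([.48,.312,.05])
p,d,W=cloud('top');np.savez('top2',p=p,d=d,W=W)
im=cv2.resize(p[120:270,90:310],None,fx=3.6,fy=3.6,interpolation=cv2.INTER_CUBIC);cv2.imwrite('pics/t2.png',im[...,::-1])
w=W[130:255,225:345].reshape(-1,3);q=w[(w[:,2]>.115)&(w[:,2]<.15)&(w[:,0]<.62)&(w[:,1]<.08)];print(len(q),q.mean(0))
```

```text
t 9.78 p [0.4798 0.3135 0.2223] F [ 0.6 -0.  -0.4] q6 -0.81 jawyaw 77.2 w -0.0
offset cm [17.23 -0.04 -0.15] turn 0
27 [0.54249016 0.01628248 0.13293167]
```

View pics/t2.png

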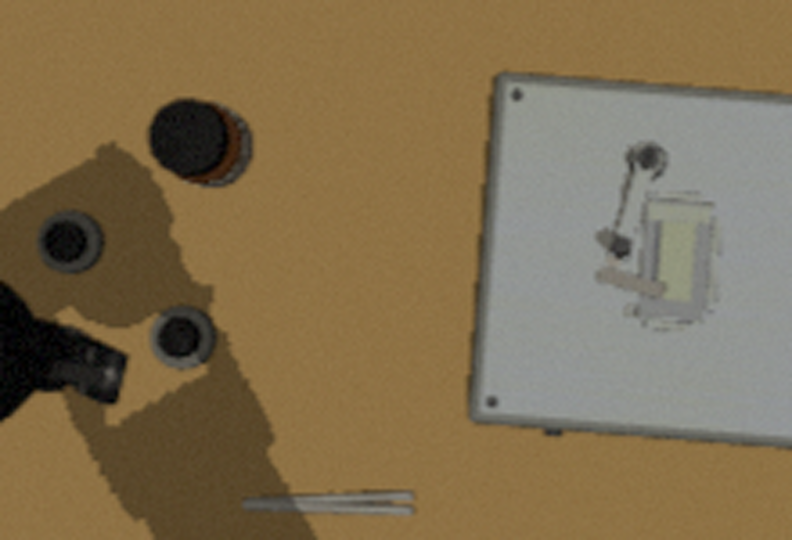

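Request:
carry_out(offset=[[3.4,0,0],[3.4,-0.04,-0.15],[3.4,0,0],[3.4,0,0],[3.4,0,0]], delta_rot=[[0,0,0],[0,0,0],[0,0,0],[0,0,0],[0,0,0]])

```text
time: 10.25
tool_pos: [0.4806, 0.3106, 0.0509]
tcp_rot: [-1.043, 1.305, 1.042]
wrist_force: [0.6, -0.4, 0.2]
width: -0.001
```

Request:
carry_out(offset=[[0.6,0,0],[0.6,0,0],[0.6,0,0],[0.4,0,0],[0.4,0,0]], delta_rot=[[0,0,0],[0,0,0],[0,0,0],[0,0,0],[0,0,0]])

```text
time: 10.67
tool_pos: [0.4821, 0.3115, 0.0273]
tcp_rot: [-1.042, 1.303, 1.041]
wrist_force: [-0.1, 0.7, -0.5]
width: 0.003
```

Request:
carry_out(offset=[[0.15,0,0],[0.15,0,0],[0.15,0,0],[0.15,0,0],[0.15,0,0]], delta_rot=[[0,0,0],[0,0,0],[0,0,0],[0,0,0],[0,0,0]])

```text
time: 11.08
tool_pos: [0.481, 0.311, 0.0185]
tcp_rot: [-1.043, 1.305, 1.042]
wrist_force: [-0.3, -0.5, 2.7]
width: -0.0
```

Contact at about 0.021; press on.

Request:
carry_out(offset=[[0.12,0,0],[0.12,0,0],[0.12,0,0],[0.1,0,0],[0,0,0]], delta_rot=[[0,0,0],[0,0,0],[0,0,0],[0,0,0],[0,0,0]])

```text
time: 11.5
tool_pos: [0.4811, 0.311, 0.0158]
tcp_rot: [-1.043, 1.306, 1.042]
wrist_force: [-4.1, -2.9, 17.8]
width: 0.004
```

Request:
carry_out(offset=[[0.08,0,0],[0.08,0,0],[0.08,0,0],[0,0,0],[0,0,0]], delta_rot=[[0,0,0],[0,0,0],[0,0,0],[0,0,0],[0,0,0]])

```text
time: 11.92
tool_pos: [0.4812, 0.3111, 0.0156]
tcp_rot: [-1.043, 1.306, 1.042]
wrist_force: [-9.2, -6.1, 32.4]
width: 0.001
```

Request:
carry_out(offset=[[-1,0,0],[-4,0,0],[-4,0,0],[-4,0,0],[-4,0,0]], delta_rot=[[0,0,0],[0,0,0],[0,0,0],[0,0,0],[0,0,0]])

```text
time: 12.33
tool_pos: [0.4793, 0.31, 0.1816]
tcp_rot: [-1.043, 1.309, 1.043]
wrist_force: [1.0, 0.1, -0.5]
width: -0.002
```

Request:
carry_out(offset=[[-4,0,0],[0,0,0],[0,0,0],[0,0,0],[0,0,0]], delta_rot=[[0,0,0],[0,0,0],[0,0,0],[0,0,0],[0,0,0]], fingers=-0.06)

```text
time: 12.75
tool_pos: [0.4789, 0.3098, 0.2184]
tcp_rot: [-1.043, 1.311, 1.044]
wrist_force: [-0.0, 0.2, -0.5]
width: 0.469
```

Run:
```python
from h import *
plan([.5422,.0145,.22])
p,d,W=cloud('top')
w=W[192:236,120:163].reshape(-1,3);
q=w[(np.hypot(w[:,0]-.48,w[:,1]-.311)<.009)&(w[:,2]<.05)];print('button z',len(q),np.median(q,0))
w=W[130:255,225:345].reshape(-1,3);q=w[(w[:,2]>.115)&(w[:,2]<.15)&(w[:,0]<.62)&(w[:,1]<.08)];print(len(q),q.mean(0))
```

```text
t 12.75 p [0.4789 0.3098 0.2184] F [-0.   0.2 -0.5] q6 -0.82 jawyaw 77.2 w 0.47
offset cm [ -0.13 -12.73 -27.38] turn 0
button z 43 [0.48017346 0.31084573 0.02112349]
26 [0.54265877 0.0161488  0.13357117]
```

Request:
carry_out(offset=[[0,-1.27,-2.74],[0,-1.27,-2.74],[0,-1.27,-2.74],[0,-1.27,-2.74],[0,-1.27,-2.74]], delta_rot=[[0,0,0],[0,0,0],[0,0,0],[0,0,0],[0,0,0]])

```text
time: 13.22
tool_pos: [0.5105, 0.1613, 0.2184]
tcp_rot: [-1.042, 1.31, 1.045]
wrist_force: [-0.6, -0.9, -0.0]
width: 0.47
```

Request:
carry_out(offset=[[0,-1.27,-2.74],[0,-1.27,-2.74],[0,-1.27,-2.74],[0,-1.27,-2.74],[0,-1.27,-2.74]], delta_rot=[[0,0,0],[0,0,0],[0,0,0],[0,0,0],[0,0,0]])

```text
time: 13.63
tool_pos: [0.542, 0.0137, 0.2184]
tcp_rot: [-1.041, 1.31, 1.045]
wrist_force: [-0.1, -0.2, 0.4]
width: 0.468
```

Request:
carry_out(offset=[[0,0,0],[2,0,0],[3,0,0],[3,0,0],[3,0,0]], delta_rot=[[0,0,0],[0,0,0],[0,0,0],[0,0,0],[0,0,0]])

```text
time: 14.05
tool_pos: [0.542, 0.0154, 0.1082]
tcp_rot: [-1.041, 1.309, 1.044]
wrist_force: [-0.1, 0.2, 0.4]
width: 0.467
```

```bash
python3 -c "
from h import *
rep()"
```

```text
t 14.05 p [0.542  0.0154 0.1082] Ftool [-0.4  0.1  0.2] jaw phi 0.164 handle phi 0.421 r 0.0627 w 0.467
```

Request:
carry_out(offset=[[0,0,0.24],[0,0,0.24],[0,0,0.24],[0,0,0.24],[0,0,0.24]], delta_rot=[[0,0,0],[0,0,0],[0,0,0],[0,0,0],[0,0,0]])

```text
time: 14.47
tool_pos: [0.5477, 0.0274, 0.1131]
tcp_rot: [-1.044, 1.303, 1.04]
wrist_force: [0.1, 0.2, -0.5]
width: 0.471
```

Request:
carry_out(offset=[[0,-0.06,0.24],[0,-0.06,0.24],[0,-0.06,0.24],[0,-0.06,0.24],[0,-0.06,0.24]], delta_rot=[[2.3,0,0],[2.3,0,0],[2.3,0,0],[2.3,0,0],[2.3,0,0]])

```text
time: 14.88
tool_pos: [0.5536, 0.0363, 0.1128]
tcp_rot: [-0.893, 1.38, 0.887]
wrist_force: [-0.5, -4.6, -0.1]
width: 0.468
```

Request:
carry_out(offset=[[0,-0.06,0.24],[0,-0.06,0.24],[0,-0.06,0.24],[0,-0.06,0.24],[0,-0.06,0.24]], delta_rot=[[2.3,0,0],[2.3,0,0],[2.3,0,0],[2.3,0,0],[2.3,0,0]])

```text
time: 15.3
tool_pos: [0.562, 0.0453, 0.1128]
tcp_rot: [-0.739, 1.441, 0.733]
wrist_force: [-0.6, -6.0, 1.2]
width: 0.465
```

```bash
python3 -c "
from h import *
rep()"
```

```text
t 15.3 p [0.562  0.0453 0.1128] Ftool [-1.2 -3.  -5.2] jaw phi 0.566 handle phi 1.015 r 0.0642 w 0.465
```

Request:
carry_out(offset=[[0,-0.07,0.24],[0,-0.07,0.24],[0,-0.07,0.24],[0,-0.07,0.24],[0,-0.07,0.24]], delta_rot=[[2.3,0,0],[2.3,0,0],[2.3,0,0],[2.3,0,0],[2.3,0,0]])

```text
time: 15.72
tool_pos: [0.572, 0.0522, 0.1128]
tcp_rot: [-0.584, 1.491, 0.579]
wrist_force: [-1.8, -5.0, 1.4]
width: 0.474
```

Request:
carry_out(offset=[[0,-0.07,0.24],[0,-0.07,0.24],[0,-0.07,0.24],[0,-0.07,0.24],[0,-0.07,0.24]], delta_rot=[[2.3,0,0],[2.3,0,0],[2.3,0,0],[2.3,0,0],[2.3,0,0]])

```text
time: 16.13
tool_pos: [0.5831, 0.057, 0.1127]
tcp_rot: [-0.427, 1.528, 0.423]
wrist_force: [-2.9, -3.4, 3.0]
width: 0.474
```

Request:
carry_out(offset=[[0,0,-0.5],[0,0,-0.5],[0,0,-0.5],[0,0,0],[0,0,0]], delta_rot=[[0,0,0],[0,0,0],[0,0,0],[0,0,0],[0,0,0]])

```text
time: 16.55
tool_pos: [0.5696, 0.0501, 0.111]
tcp_rot: [-0.426, 1.528, 0.426]
wrist_force: [0.5, -0.1, 0.3]
width: 0.469
```

Request:
carry_out(offset=[[-1,0,0],[-3,0,0],[-3,0,0],[-3,0,0],[-3,0,0]], delta_rot=[[0,0,0],[0,0,0],[0,0,0],[0,0,0],[0,0,0]])

```text
time: 16.97
tool_pos: [0.5699, 0.0503, 0.2429]
tcp_rot: [-0.426, 1.528, 0.426]
wrist_force: [1.9, 0.3, -0.4]
width: 0.468
```

```bash
python3 -c "
from h import *
plan([.45,-.25,.23]);p,d,W=cloud('scene');cv2.imwrite('pics/s3.png',p[...,::-1])"
```

```text
t 16.97 p [0.5699 0.0503 0.2429] F [ 1.9  0.3 -0.4] q6 -0.5 jawyaw 31.2 w 0.47
offset cm [  1.28 -19.48 -25.81] turn 0
```

Move the arm aside so that the top camera sees the imager (staying at z 0.24, above everything).

Request:
carry_out(offset=[[0,-2,-2.6],[0,-2,-2.6],[0,-2,-2.6],[0,-2,-2.6],[0,-2,-2.6]], delta_rot=[[0,0,0],[0,0,0],[0,0,0],[0,0,0],[0,0,0]])

```text
time: 17.43
tool_pos: [0.51, -0.1037, 0.2417]
tcp_rot: [-0.427, 1.527, 0.426]
wrist_force: [1.2, -1.2, -0.3]
width: 0.47
```

Request:
carry_out(offset=[[0,-2,-2.6],[0,-2,-2.6],[0,-2,-2.6],[0,-2,-2.6],[0,-2,-2.6]], delta_rot=[[0,0,0],[0,0,0],[0,0,0],[0,0,0],[0,0,0]])

```text
time: 17.85
tool_pos: [0.4504, -0.2569, 0.2417]
tcp_rot: [-0.427, 1.527, 0.426]
wrist_force: [0.3, -0.0, 0.2]
width: 0.47
```

Request:
carry_out(offset=[[0,0,0],[0,0,0],[0,0,0],[0,0,0],[0,0,0]], delta_rot=[[0,0,0],[0,0,0],[0,0,0],[0,0,0],[0,0,0]])

```text
time: 18.27
tool_pos: [0.4514, -0.2544, 0.2409]
tcp_rot: [-0.427, 1.528, 0.428]
wrist_force: [0.1, 0.1, -0.8]
width: 0.466
```

Run:
```python
from h import *
s,p,R=pose();print(p,s['wrist_force'])
p,d,W=cloud('top');p0=np.load('top.npz')['p']
a=np.hstack([cv2.resize(x[125:260,100:345],None,fx=1.6,fy=1.6,interpolation=cv2.INTER_CUBIC) for x in(p0,p)])
b=cv2.resize(p[130:250,210:345],None,fx=3,fy=3,interpolation=cv2.INTER_CUBIC)
im=np.zeros((a.shape[0]+b.shape[0],a.shape[1],3),np.uint8);im[:a.shape[0]]=a;im[a.shape[0]:,:b.shape[1]]=b
cv2.imwrite('pics/t3.png',im[...,::-1]);print(im.shape)
w=W[130:255,210:345].reshape(-1,3);q=w[(w[:,2]>.115)&(w[:,2]<.15)&(w[:,0]<.62)&(w[:,0]>.52)&(w[:,1]<.09)&(w[:,1]>-.01)];print(len(q),q.mean(0))
w=W.reshape(-1,3);q=w[np.hypot(w[:,0]-.48,w[:,1]-.311)<.009];print('button',np.median(q,0))
# slide area by height
m=(W[...,2]>.0645)&(W[...,2]<.075)&(abs(W[...,0]-.5365)<.06)&(abs(W[...,1]+.0177)<.035)
r=cv2.minAreaRect(W[m][:,:2].astype(np.float32));print(m.sum(),r,W[m].mean(0))
```

```text
[ 0.45144561 -0.25439899  0.24088526] [ 0.05835031  0.14167209 -0.8129963 ]
(576, 784, 3)
27 [0.56962602 0.05162144 0.13250172]
button [0.48022164 0.31035753 0.02111329]
643 ((0.5441338419914246, -0.02028515189886093), (0.05786682292819023, 0.10165693610906601), 85.26181030273438) [ 0.53716941 -0.01904431  0.06825649]
```

View pics/t3.png

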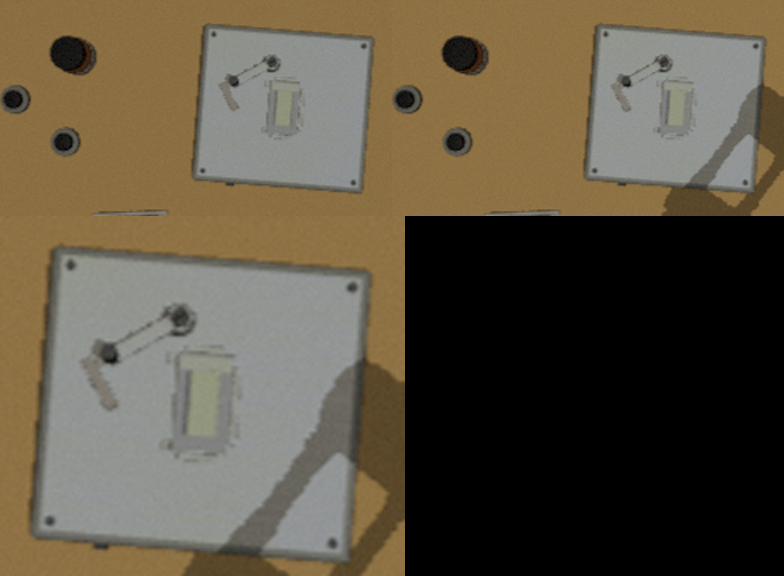

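The clip is back at about 0.98 rad, with its handle at (108,353) in the crop. The slide sits in its nest at (205,400), the button is up, and the bystanders in view look unmoved. Handing in.

```bash
python3 -c "
from workcell import *
print(finish_job())"
```

```text
the job is handed in; nothing more can be done
None
```

I clamped the slide, pressed the release button with the clip still gripping, swung the clip back off, and handed the job in at about 18 s. No verdict came back.

- **Clip:** I straddled its handle with the half-open fingers and swung it from about 0.98 rad onto the slide. It first touched at about 0.28 rad, and I stopped at a steady push of 17 N. That is above the 15 N suggested. From the push and the distance travelled I put the grip at 10–12 N; the grip itself cannot be read. After I let go, the wrist force was about zero.
- **Disagreement on the clip angle:** the camera put the released clip at about 0.21 rad, while the fingers had put it at 0.19 rad at the end of the push. That is within measuring error, or a small spring-back that would lower the grip to about 8 N.
- **Button:** of the two look-alikes I took the one nearer the robot's base, at (0.480, 0.311), 0.57 m away against 0.67 m. I pressed it until it stopped moving, 5.5–6 mm down at 32 N. Afterwards the camera showed it up again at its starting height of 21 mm.
- **Final checks:**
    - The clip is back at about 0.98 rad.
    - The slide looks unmoved in its nest. My numeric fit of its outline was unusable because it picked up the stops as well, so I judged this from the before and after pictures.
    - The jar, the forceps and the second button look unmoved. I did not check the other bystanders after the job, but the arm stayed above their height over them.
    - The arm was clear of everything, with almost no force on the wrist.

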